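# Stack two boards square in the corner jig

### The job

Two plywood boards are to be drilled together, so stack them square in the corner of the jig on the raised work board. First lay the larger board flat on the jig's deck, its long sides along the side fence, and push it tight against both the side fence and the back fence; then lay the smaller board flat on top of it the same way round and push that tight against both fences too, so that no gap is left at either fence. Leave the other things on the bench where they are.

Things in the scene. Friction and masses are not known exactly. Their poses are not given: they have to be found in the camera images.
- work_board: plain grey work board on two battens, always in the same place on the bench, 345 (x) x 350 (y) mm, its top 55 mm above the bench; origin at the centre of its underside on the bench. It carries the jig
- jig: wooden squaring jig screwed to the work board; origin at the centre of its underside, 55 mm above the bench. Deck 220 x 140 x 12 mm (long along x); z up. Light wooden fences 24 mm thick rise 34 mm above the deck: a one-piece back fence along y at its +x end (away from the robot), a side fence along x at its +y edge (robot's left)
- corner (a point): inner corner of the jig, where the inner faces of both fences would meet, at deck height (67 mm over the bench), axes as the jig. Back fence face: plane x = 0, y -96 to +24 mm. Side fence face: plane y = 0, two blocks, x -4 to -40 and -128 to -170 mm. Free deck reaches to x = -196, y = -116 mm. Finished boards lie along x, an end at x = 0, a long side at y = 0
- finger_gap (a point): middle, at deck height, of the 88 mm wide gap between the two side fence blocks, at their inner faces (x = -84 mm from the corner); open down to the deck and outwards, with room for a finger beside a board
- base_board_center (a point): centre (half-way up) of the larger plywood board, 170 x 60 x 16 mm, lying loose on the bench at the start, about 0.13 kg; x runs along its 170 mm length, y along its 60 mm width, z up through its thickness. It slides when pushed (friction under 2 N)
- cover_board_center (a point): centre (half-way up) of the smaller plywood board, 150 x 50 x 12 mm, lying loose on the bench at the start, about 0.08 kg; x runs along its 150 mm length, y along its 50 mm width, z up through its thickness. It slides when pushed (friction under 2 N)
- base_board: the larger board as a body; origin at the centre of its underside, axes as its centre point
- cover_board: the smaller board as a body; origin at the centre of its underside, axes as its centre point
- tape_black: bystander: small roll of black tape lying flat, 55 x 53 x 19 mm, origin at the centre of its underside
- solder_spool: bystander: spool of solder standing upright, 52 mm across, 36 mm high, origin at the centre of its underside

How it is judged:
By the outcome, as a careful person would: the job done as asked, in the order asked, and still so for the second after the job is handed in, with the robot touching nothing.
It also fails if it takes over 72 s, if anything falls off the work surface, if the arm or the gripper's body presses on something with over 40 N, if the wrist force passes 120 N, or if a joint passes its speed limit or range.

### The arm

A 6-joint arm with a two-finger parallel gripper is mounted at the origin on a cart in front of the work surface, level with it; the furniture and walls round the work are solid. World frame = base frame: x ahead of the robot, y to its left, z up, the work surface at z = 0. Lengths are in m, angles in rad, forces in N, time in s.
With the tool pointing down it reaches from about 0.375 to 0.975 m from the base axis. Payload 3.8 kg.
Tool frame: the origin (TCP) lies midway between the tips of the shut fingers; the grasp point (between the pads) lies 19 mm behind it; z points along the fingers, y is the line along which they close (so a half turn about z gives the same grasp; the last joint's range is limited). The gripper opens to 88 mm and grips with 3 to 60 N. Pads are 18 mm wide; open, the fingers measure 123 mm over their backs; the gripper's body (75 mm by 187 mm) begins 45 mm behind the grasp point.
Start: joints at [-1.215, 0.264, 1.604, -0, 1.274, -0.037], TCP at [0.258, -0.624, 0.239] pointing down, gripper open.
Joint ranges: [-2.63, 2.63], [-0.94, 2.18], [0.31, 2.57], [-1.31, 4.45], [0, 2.66], [-2.55, 2.55]. Speed limits (rad/s): [2.57, 2.57, 3.14, 3.14, 3.14, 3.14].

### API

Orientations are given as a rotation vector (axis times angle).
In Python, from cell import manip, inverse_kinematics, cams, order gives the robot as it stands. Calls block until the motion is done:
- manip.move_pose(position, orientation): joint-space move of the TCP to a pose.
- manip.move_linear(position, rate=0.15, rot=None): straight line of the TCP; rot=None keeps the orientation; rate is the mean speed in m/s.
- manip.set_joints(angles): joint-space move.
- manip.set_gripper(opening, force=None): finger opening in m; force is the grip in N (None keeps the last); returns when the fingers have stopped.
- manip.dwell(seconds).
- inverse_kinematics(position, orientation): joint angles nearest the present ones, or None.
- manip.state(): the state.
- cams.capture(name): name is "scene" or "top" or "wrist"; returns a dict with "image" (420x560x3 uint8, blue, green, red), "z_map" (420x560 float32, m along the optical axis (not along the pixel's ray), 0 where there is no reading), "intrinsics" (3x3 intrinsics, pixels), "position" and "orientation" of the camera in the world; the wrist camera has in their place "T_tool_cam" (4x4, takes a point from camera to tool coordinates, whose origin is the TCP and whose axes are the flange's). Camera axes: x right, y down, z forward; pixel columns grow to the right and rows downward; lengths in m; the calibration is good to about 2 mm. The wrist camera is an equidistant fisheye: a pixel r from the principal point sees the ray r / f radians off the axis. A picture is of the moment at which its call begins: read the wrist's pose just before it.
A pose or a line that the arm cannot do raises manip.IKError and nothing moves.
- order.close_job(): hands the job in, once; it reports no verdict.
The state is a dict: "clock": time; "joint_pos": joint angles; "joint_velocities": joint speeds; "tau": joint torques, N m; "tool_pos": TCP position; "tcp_rot": TCP orientation; "contact_force": force on the tool from outside, world axes, zero at the start; "moment": the same for the moment, N m; "gripper_width": finger opening in m.
Only numpy, scipy, OpenCV 4.12 (cv2) and the standard library are available. Lean on these libraries where they do the work, as an engineer would, in place of code of your own. Each camera call takes 0.05 s, during which the arm holds its last target. There are 200 camera calls.

## Working session

There is one attempt and no reset: what is moved stays moved. The work goes in short steps, each a Python script; the robot and the scene stay as the last script left them, time stands still between calls to the robot, and variables do not carry over. Pictures are saved under pics/ and viewed, on a budget of 10 in all, crops included, one or two more only if the job needs it, and the job is handed in when it is done.

```bash
ls; mkdir -p pics; python3 - <<'E'
from cell import manip,cams
import cv2,numpy as np
for n in("scene","top"):
    c=cams.capture(n); np.savez(f"{n}.npz",**c); cv2.imwrite(f"pics/{n}.png",c["image"]); print(n,c["intrinsics"].tolist(),c["position"],c["orientation"])
s=manip.state();print(s)
E
```

```text
pics
scene [[430.0627740391103, 0.0, 287.7701147522604], [0.0, 430.0627740391103, 210.71483901199576], [0.0, 0.0, 1.0]] [-0.02561484  0.73486074  0.65413275] [-0.66032401  2.43710497 -1.35456176]
top [[495.98210368123694, 0.0, 282.1910953568421], [0.0, 495.98210368123694, 207.03556803984094], [0.0, 0.0, 1.0]] [ 0.31808116 -0.09573046  1.29964517] [-2.17597958  2.13192945 -0.16046714]
{'clock': 0.1, 'joint_pos': array([-1.21490616e+00,  2.64727052e-01,  1.60520530e+00, -4.44629625e-06,
        1.27371981e+00, -3.69213327e-02]), 'joint_velocities': array([-5.95376768e-05, -2.48430278e-03, -4.06165820e-03,  2.31819012e-04,
       -2.60191908e-04,  1.10604316e-03]), 'tau': array([-1.06576363e-04, -5.03619111e+01, -3.58069861e+01,  7.31087755e-02,
        2.33034143e-02, -4.87695593e-05]), 'tool_pos': array([ 0.25814367, -0.62300079,  0.23749669]), 'tcp_rot': array([-3.07919932e+00, -6.12672851e-01,  5.20012198e-04]), 'contact_force': array([-0.22964573, -0.95091475, -0.1548816 ]), 'moment': array([-0.01810555, -0.00630652,  0.03673536]), 'gripper_width': 0.08804177277620343}
```

View pics/top.png

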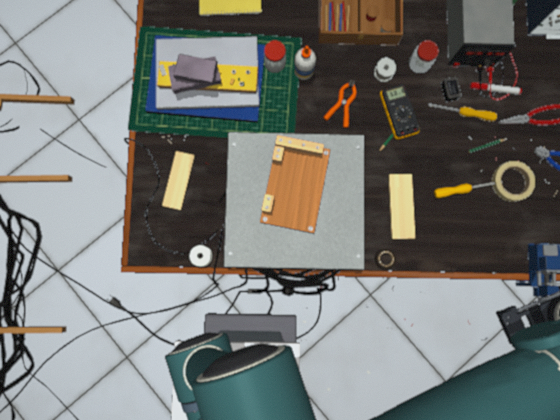

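View pics/scene.png

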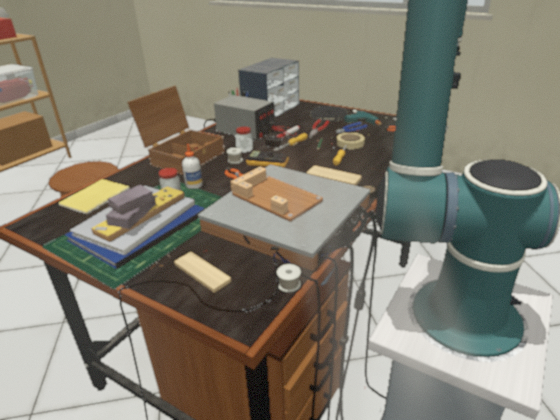

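The top view has up = +x and left = +y. The larger board is at about (401,206) px, the smaller at (178,180), the jig at (296,190) with its back fence at the top and a yaw of roughly -10°, the spool at (200,256) and the tape at (386,259). The scene view agrees.

```bash
cat > vis.py <<'E'
import numpy as np,cv2
from scipy.spatial.transform import Rotation as R
def cloud(c):
    K=c["intrinsics"];z=c["z_map"];v,u=np.mgrid[:z.shape[0],:z.shape[1]]
    p=np.stack([(u-K[0,2])/K[0,0]*z,(v-K[1,2])/K[1,1]*z,z],-1)
    return p@R.from_rotvec(c["orientation"]).as_matrix().T+c["position"]
def to_world(c,u,v,zw):
    K=c["intrinsics"];d=np.stack([(u-K[0,2])/K[0,0],(v-K[1,2])/K[1,1],np.ones_like(u)],-1)@R.from_rotvec(c["orientation"]).as_matrix().T
    return c["position"]+d*((zw-c["position"][2])/d[...,2])[...,None]
def rect(c,roi,zw,lo=(15,50,140),hi=(32,200,255)):
    x0,y0,x1,y1=roi;h=cv2.cvtColor(c["image"],cv2.COLOR_BGR2HSV)
    m=cv2.inRange(h,lo,hi);k=np.zeros_like(m);k[y0:y1,x0:x1]=m[y0:y1,x0:x1]
    n,l,s,_=cv2.connectedComponentsWithStats(k);k=np.uint8(l==1+s[1:,4].argmax())
    v,u=np.nonzero(k);P=to_world(c,u.astype(float),v.astype(float),zw)[:,:2]
    m=P.mean(0);w,V=np.linalg.eigh(np.cov(P.T));a=V[:,1]*np.sign(V[0,1])
    (bc,bs,ba)=cv2.minAreaRect(np.float32(P*1000))
    return m,np.degrees(np.arctan2(a[1],a[0])),np.sqrt(12*w[::-1]),np.array(bc)/1000,bs,ba
E
python3 - <<'E'
from vis import *
c=dict(np.load("top.npz"));P=cloud(c);np.set_printoptions(precision=4,suppress=True)
for n,(u,v) in dict(bench=(150,230),bench2=(370,130),wb=(240,160),wb2=(350,250),deck=(295,190),fence=(300,145),big=(401,206),small=(178,180)).items(): print(n,P[v,u],cv2.cvtColor(c["image"][v:v+1,u:u+1],cv2.COLOR_BGR2HSV)[0,0])
print("big",rect(c,(380,165,425,248),.016));print("small",rect(c,(155,145,205,220),.012))
Z=P[...,2]
sub=np.zeros(Z.shape,bool);sub[128:240,250:345]=1
for nm,lo,hi in(("deck",.061,.08),("fence",.09,.12),("wb",.045,.061)):
    s=sub.copy()
    if nm=="wb": s[:]=0;s[110:280,215:375]=1
    m=np.uint8(s&(Z>lo)&(Z<hi));n,l,st,_=cv2.connectedComponentsWithStats(m)
    for i in range(1,n):
        if st[i,4]<20: continue
        Q=P[l==i];r=cv2.minAreaRect(np.float32(Q[:,:2]*1000));print(nm,st[i],Q.mean(0),r)
cv2.imwrite("pics/topcrop.png",cv2.resize(c["image"][125:245,215:375],None,fx=5,fy=5,interpolation=cv2.INTER_CUBIC))
E
```

```text
bench [ 0.4317  0.2384 -0.0005] [150   4  69]
bench2 [ 0.7153 -0.3405  0.001 ] [ 9 38 47]
wb [0.6113 0.0041 0.0561] [ 75   9 176]
wb2 [ 0.3867 -0.278   0.0591] [ 73  10 174]
deck [ 0.5354 -0.138   0.0616] [ 14 157 195]
fence [ 0.6431 -0.1474  0.0977] [ 21 103 228]
big [ 0.5068 -0.4179  0.0168] [ 23  87 228]
small [0.5641 0.1691 0.0122] [ 26  79 228]
big (array([ 0.507 , -0.4195]), np.float64(2.238305076208293), array([0.1715, 0.0615]), array([ 0.5076, -0.4196]), (170.32522583007812, 61.54181671142578), 2.1109530925750732)
small (array([0.5642, 0.1697]), np.float64(-11.121522085211838), array([0.1513, 0.0517]), array([0.5649, 0.1697]), (51.413360595703125, 151.42120361328125), 78.7837142944336)
deck [ 260  148   71   87 4012] [ 0.5354 -0.1416  0.0667] ((546.5985717773438, -138.9921112060547), (141.716064453125, 221.33587646484375), 79.21439361572266)
fence [272 136  52  27 631] [ 0.6378 -0.134   0.1   ] ((625.1235961914062, -142.45004272460938), (119.7191390991211, 64.44734954833984), 80.2032470703125)
fence [262 194  13  19 168] [ 0.4941 -0.0703  0.1004] ((494.5572814941406, -70.24020385742188), (23.735363006591797, 42.54714584350586), 79.62112426757812)
wb [  224   133   140   137 13342] [ 0.4928 -0.1385  0.0544] ((512.2672119140625, -138.15887451171875), (345.4866943359375, 349.76025390625), 0.043116167187690735)
```

View pics/topcrop.png

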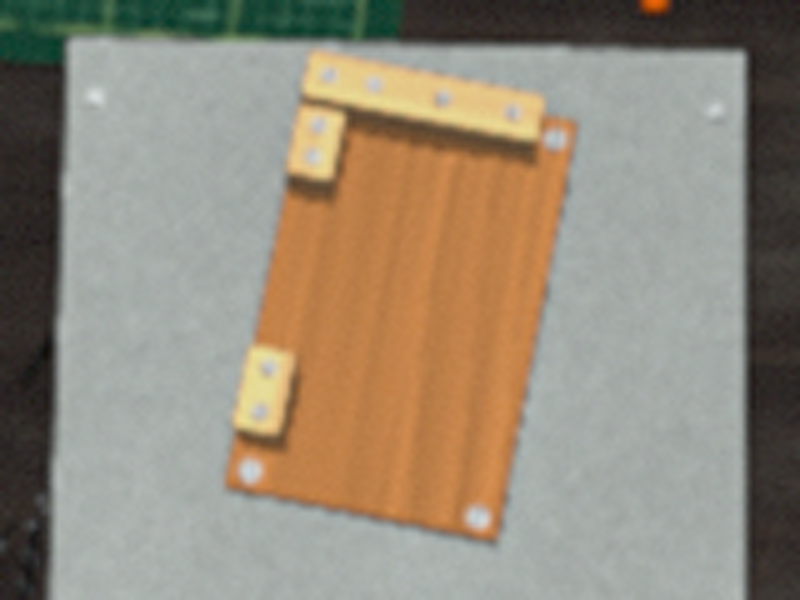

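```bash
cat > jig.py <<'E'
from vis import *
from scipy.optimize import least_squares
def outline(c):  # fit jig pose (x,y,yaw) from saturation edges of deck/fence silhouettes
    S=cv2.cvtColor(c["image"],cv2.COLOR_BGR2HSV)[...,1].astype(np.float32)
    K=c["intrinsics"];Rm=R.from_rotvec(c["orientation"]).as_matrix()
    # segments in jig frame, (p,q,z), outside normal
    segs=[((-.095,-.07),(.08,-.07),.067,(0,-1)),((-.11,-.06),(-.11,.06),.067,(-1,0)),((.11,-.04),(.11,.06),.101,(1,0))]
    def proj(P): q=(P-c["position"])@Rm; return q[:,:2]/q[:,2:]*K[0,0]+K[:2,2]
    def W(p,P,z): 
        a=p[2];M=np.array([[np.cos(a),-np.sin(a)],[np.sin(a),np.cos(a)]]);return np.c_[P@M.T+p[:2],np.full(len(P),z)]
    def meas(p):
        r=[]
        for a,b,z,n in segs:
            t=np.linspace(0,1,40)[:,None];B=np.array(a)*(1-t)+np.array(b)*t;o=np.linspace(-.012,.012,49)
            pr=[]
            for k in o:
                q=proj(W(p,B+k*np.array(n),z)).astype(np.float32);pr.append(cv2.remap(S,q[:,0],q[:,1],cv2.INTER_LINEAR).ravel())
            pr=np.array(pr);thr=(pr[:5].mean(0)+pr[-5:].mean(0))/2
            off=[o[np.argmax(pr[:,j]<thr[j])] for j in range(40)];r.append((B,n,np.array(off)))
        return r
    p=np.array([.5355,-.1405,-np.radians(10.5)])
    for _ in range(5):
        A=[];y=[];
        for B,n,off in meas(p):
            g=np.abs(off-np.median(off))<.003
            A+=list(np.c_[np.full(40,n[0]),np.full(40,n[1]),B[:,0]*n[1]-B[:,1]*n[0]][g]);y+=list(off[g])
        d=np.linalg.lstsq(np.array(A),np.array(y),rcond=None)[0]
        a=p[2];p=p+[np.cos(a)*d[0]-np.sin(a)*d[1],np.sin(a)*d[0]+np.cos(a)*d[1],d[2]]
    print([np.round([np.polyfit(B@[abs(n[1]),abs(n[0])],off,1)[0]*57.3,np.median(off)*1000],2).tolist() for B,n,off in meas(p)])
    return p
E
python3 - <<'E'
from jig import *
from cell import inverse_kinematics as ik
c=dict(np.load("top.npz"));p=outline(c);print(p[:2],np.degrees(p[2]))
a=p[2];M=np.array([[np.cos(a),-np.sin(a)],[np.sin(a),np.cos(a)]]);co=M@[.086,.046]+p[:2];print("corner",co)
def rv(yaw): return (R.from_euler('z',yaw)*R.from_rotvec([np.pi,0,0])).as_rotvec()
for n,(x,y,z,yw) in dict(big=(.507,-.4195,.004,2.2),small=(.5642,.1697,.004,-11.1),place=(*(M@[-.09,-.035]+co),.08,np.degrees(a)),push=(*(M@[-.2,-.035]+co),.08,np.degrees(a)+90),push2=(*(M@[-.2,-.035]+co),.08,np.degrees(a)-90)).items():
  print(n,x,y,ik([x,y,z],rv(np.radians(yw))),ik([x,y,z],rv(np.radians(yw)+np.pi)))
E
```

```text
[[0.09, 0.0], [1.15, 0.0], [-4.46, 0.0]]
[ 0.54773829 -0.13724843] -10.159805518385161
corner [ 0.64050391 -0.10713964]
big 0.507 -0.4195 [-0.72908413  0.45774469  1.81534359  0.          0.86850437  0.80331495] [-0.72908413  0.45774469  1.81534359  0.          0.86850437 -2.3382777 ]
small 0.5642 0.1697 [0.24989658 0.3518182  1.97187709 0.         0.81789737 2.01442446] [ 0.24989658  0.3518182   1.97187709  0.          0.81789737 -1.1271682 ]
place 0.5457413496063281 -0.12571533852792374 [-0.27088368  0.20012019  1.99762022  0.          0.94385225  1.47723471] [-0.27088368  0.20012019  1.99762022  0.          0.94385225 -1.66435795]
push 0.4374661941193457 -0.10631197015359858 [-2.93733386e-01 -1.11945633e-03  2.22137048e+00 -4.44089210e-16
  9.21341631e-01 -1.16411329e-01] None
push2 0.4374661941193457 -0.10631197015359858 None [-2.93733386e-01 -1.11945633e-03  2.22137048e+00 -4.44089210e-16
  9.21341631e-01 -1.16411329e-01]
```

```bash
cat > h.py <<'E'
from vis import *
from cell import manip,cams,inverse_kinematics
np.set_printoptions(precision=4,suppress=True)
YAW=np.radians(-10.2);CO=np.array([.6405,-.1071])
def rv(yaw): return (R.from_euler('z',yaw)*R.from_rotvec([np.pi,0,0])).as_rotvec()
M=np.array([[np.cos(YAW),-np.sin(YAW)],[np.sin(YAW),np.cos(YAW)]])
def W(x,y,z): return np.r_[M@[x,y]+CO,.067+z]          # corner frame -> world
def C(p): return np.r_[M.T@(np.asarray(p)[:2]-CO),p[2]-.067]
def F(): s=manip.state();f=s["contact_force"];return np.r_[M.T@f[:2],f[2]]
def st(t=""):
    s=manip.state();print(t,"t%.1f"%s["clock"],"tcp",s["tool_pos"],"C",C(s["tool_pos"])*1e3,"F",F(),"w%.4f"%s["gripper_width"])
def push(d,maxd,thr,step=.001,rate=.03):
    """step along d (corner frame) from the present pose till reaction exceeds thr; returns reached C"""
    d=np.array(d,float);p0=C(manip.state()["tool_pos"]);f0=F();k=0
    while k*step<maxd:
        k+=1;manip.move_linear(W(*(p0+d*step*k)),rate=rate);f=(F()-f0)@-d
        if f>thr: break
    st("push F=%.1f k=%d"%(f,k));return C(manip.state()["tool_pos"])
E
python3 - <<'E'
from h import *
b=np.array([.507,-.4195]);o=rv(np.radians(2.2))
manip.move_pose([*b,.10],o);st();manip.move_linear([*b,.005],rate=.15);st("down")
manip.set_gripper(.05,20);st("grip");manip.move_linear([*b,.16],rate=.25);st("up")
manip.move_pose(W(-.097,-.040,.10),rv(YAW));st("above")
c=cams.capture("wrist");cv2.imwrite("pics/w1.png",c["image"]);np.savez("w1.npz",**c)
E
```

```text
t1.4 tcp [ 0.5069 -0.4205  0.1006] C [ -75.9651 -332.0601   33.6278] F [ 0.3575  0.3223 -0.8695] w0.0878
down t2.2 tcp [ 0.5074 -0.4203  0.0058] C [ -75.5083 -331.8363  -61.2033] F [-1.0914  0.6661  1.4616] w0.0881
grip t2.7 tcp [ 0.5076 -0.4201  0.0059] C [ -75.418  -331.6104  -61.0605] F [ 0.3515 -0.5875  3.8548] w0.0598
up t3.5 tcp [ 0.506  -0.4185  0.1582] C [ -77.2001 -330.3183   91.1589] F [-0.2169  0.2081 -1.773 ] w0.0597
above t4.6 tcp [ 0.5377 -0.1298  0.1662] C [-97.1556 -40.5868  99.2113] F [-1.0312 -0.2009 -0.2136] w0.0600
```

View pics/w1.png

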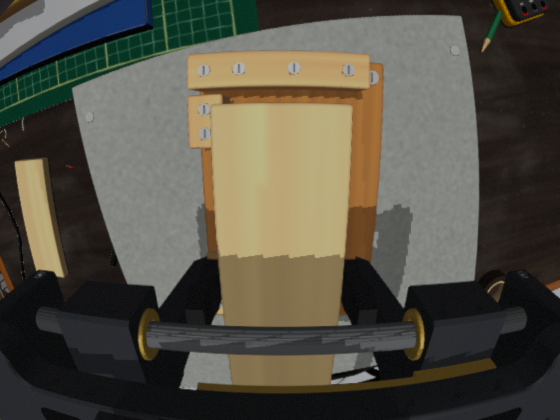

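The wrist view shows the board gripped squarely, parallel to the back fence (inner edge at about v=88) and clear of the side block (about u=205-222, v=120). Next I lower it, then release and push.

```bash
python3 - <<'E'
from h import *
manip.move_linear(W(-.097,-.040,.012),rate=.15);st()
push([0,0,-1],.009,4,rate=.02)
manip.set_gripper(.088);st("open")
p=C(manip.state()["tool_pos"]);manip.move_linear(W(p[0],p[1],.005),rate=.05);st()
push([0,1,0],.035,6)
st("held");c=cams.capture("wrist");cv2.imwrite("pics/w2.png",c["image"])
E
```

```text
t5.4 tcp [ 0.5386 -0.1299  0.0796] C [-96.2683 -40.4602  12.5745] F [ 0.1336  0.3405 -0.0086] w0.0593
push F=8.2 k=8 t7.4 tcp [ 0.5388 -0.1299  0.0728] C [-96.0228 -40.4872   5.8164] F [-3.6393  1.0127  8.2198] w0.0597
open t8.0 tcp [ 0.5385 -0.1299  0.0714] C [-96.3123 -40.4753   4.4078] F [-0.4084 -0.286  -0.2915] w0.0882
 t8.2 tcp [ 0.5386 -0.1299  0.072 ] C [-96.2794 -40.4659   5.0118] F [-0.1993 -0.1478 -0.1266] w0.0883
push F=7.9 k=24 t14.2 tcp [ 0.5424 -0.1081  0.0719] C [-96.3614 -18.3364   4.9284] F [-0.4526 -8.0607 -1.4158] w0.0881
held t14.2 tcp [ 0.5424 -0.1081  0.0719] C [-96.3614 -18.3364   4.9284] F [-0.4526 -8.0607 -1.4158] w0.0881
```

View pics/w2.png

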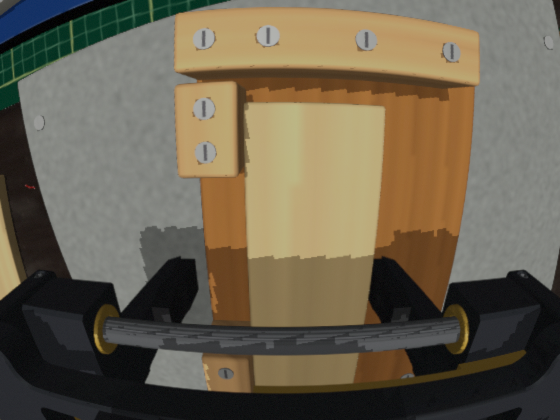

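The board is seated along the side block, with its edge at about u=245 against the block face at u=238-245. The back fence gap (v=80-103) is still open. Next I push the -x end.

```bash
cat > endpush.py <<'E'
from h import *
def endpush(x0,y,z,maxd,thr=6):
    p=C(manip.state()["tool_pos"]);manip.move_linear(W(p[0],p[1]-.006,p[2]),rate=.05)
    manip.move_linear(W(p[0],p[1]-.006,.065),rate=.25);manip.set_gripper(0.0)
    manip.move_linear(W(x0,y,.065),rate=.25);manip.move_linear(W(x0,y,z),rate=.2);st("at end")
    return push([1,0,0],maxd,thr,rate=.04)
def sidepush(x,y,z,maxd,thr=6,lower=True):
    p=C(manip.state()["tool_pos"])
    manip.move_linear(W(p[0]-.006,p[1],p[2]),rate=.1);manip.move_linear(W(p[0]-.006,p[1],.065),rate=.25)
    manip.set_gripper(0);manip.move_linear(W(x,y,.065),rate=.25);manip.move_linear(W(x,y,z),rate=.2)
    return push([0,1,0],maxd,thr,rate=.04)
E
python3 - <<'E'
from endpush import *
endpush(-.202,-.032,.006,.035)
c=cams.capture("wrist");cv2.imwrite("pics/w3.png",c["image"])
# second side push with shut fingers beside the board's middle
sidepush(-.085,-.088,.006,.03)
manip.move_linear(C(manip.state()["tool_pos"])*0+W(-.085,-.09,.006),rate=.1)
manip.move_linear(W(-.13,-.09,.10),rate=.25);st()
c=cams.capture("wrist");cv2.imwrite("pics/w4.png",c["image"]);np.savez("w4.npz",**c)
E
```

```text
at end t17.3 tcp [ 0.4369 -0.103   0.0729] C [-201.0723  -31.965     5.8747] F [-0.8192 -0.1553 -0.9238] w0.0008
push F=8.1 k=23 t23.1 tcp [ 0.4572 -0.1065  0.0726] C [-180.5002  -31.9067    5.5913] F [-8.964   0.0531  7.4302] w0.0002
push F=6.4 k=12 t28.0 tcp [ 0.5418 -0.1672  0.0728] C [-86.5331 -76.645    5.767 ] F [-0.1684 -6.9607 -0.0337] w0.0001
 t28.9 tcp [ 0.4968 -0.1724  0.1669] C [-129.8447  -89.7321   99.8918] F [ 0.1142 -0.3421  0.2739] w0.0005
```

View pics/w4.png

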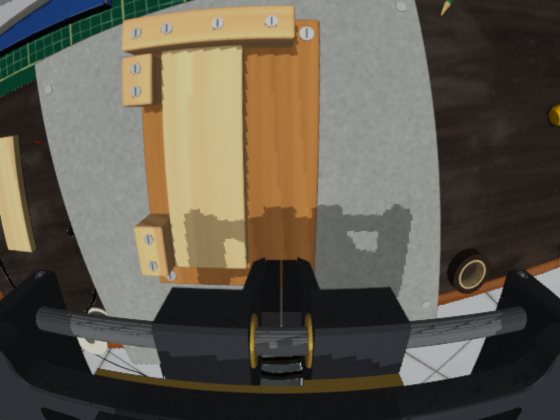

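The board looks flush to the side blocks (edge at about u=162-170) and the back fence (v=48). I'll quantify this from the wrist depth.

```bash
cat > chk.py <<'E'
from h import *
def wcloud(c,s):
    K=c["intrinsics"];z=c["z_map"];v,u=np.mgrid[:z.shape[0],:z.shape[1]]
    x=u-K[0,2];y=v-K[1,2];r=np.hypot(x,y)+1e-9;t=r/K[0,0]
    p=np.stack([x/r*np.tan(t)*z,y/r*np.tan(t)*z,z],-1)
    T=c["T_tool_cam"];p=p@T[:3,:3].T+T[:3,3]
    p=p@R.from_rotvec(s["tcp_rot"]).as_matrix().T+s["tool_pos"]
    q=(p[...,:2]-CO)@M;return np.dstack([q,p[...,2:]-.067])*1e3   # corner frame, mm
def check(s,c,layers):
    P=wcloud(c,s);h=cv2.cvtColor(c["image"],cv2.COLOR_BGR2HSV);X,Y,Z=P[...,0],P[...,1],P[...,2]
    ok=(c["z_map"]>0)
    def edge(m,a,b,lo,hi,side,w=3):  # extreme of coord a over bins of coord b
        o=[]
        for t in np.arange(lo,hi,w):
            k=m&(b>=t)&(b<t+w)
            if k.sum()>4:o.append((t+w/2,np.percentile(a[k],97 if side>0 else 3)))
        o=np.array(o);f=np.polyfit(o[:,0],o[:,1],1);g=abs(np.polyval(f,o[:,0])-o[:,1])<2
        f=np.polyfit(o[g,0],o[g,1],1);return "med %.1f slope %.2fdeg n%d"%(np.median(o[g,1]),np.degrees(f[0]),g.sum())
    fz=ok&(Z>29)&(Z<39)
    print("back face",edge(fz&(X>-6),X,Y,-90,-5,-1)); print("side face near",edge(fz&(Y>-6)&(Y<30),Y,X,-165,-130,-1)," far",edge(fz&(Y>-6)&(Y<30),Y,X,-36,-10,-1))
    for n,zt,y0,x0 in layers:
        m=ok&(abs(Z-zt)<4.5)&(h[...,1]<130)
        print(n,"z %.1f"%np.median(Z[m&(X<-20)&(Y<-5)&(Y>y0)]),"end",edge(m&(X>-40)&(X<8),X,Y,y0,-6,1),"| side",edge(m&(Y>-30)&(Y<5),Y,X,-124,-44,1))
E
python3 - <<'E'
from chk import *
c=dict(np.load("w4.npz"));check(manip.state(),c,[("base",16,-50,-170)])
E
```

```text
back face med -0.9 slope 0.14deg n29
side face near med -1.6 slope -0.07deg n12  far med -2.0 slope 0.02deg n9
base z 14.8 end med -2.0 slope -0.31deg n15 | side med -3.5 slope -0.08deg n27
```

Within pixel resolution the base is flush and square, and the jig yaw is confirmed. The real corner is about (-1,-2) mm from my estimate. Now the cover.

```bash
python3 - <<'E'
from endpush import *
b=np.array([.5642,.1697]);o=rv(np.radians(-11.1))
manip.set_gripper(.088);manip.move_pose([*b,.13],o);manip.move_linear([*b,.0045],rate=.15);st("down")
manip.set_gripper(.04,20);st("grip");manip.move_linear([*b,.17],rate=.25);st("up")
manip.move_pose(W(-.088,-.038,.10),rv(YAW));manip.move_linear(W(-.088,-.038,.026),rate=.15);st("low")
push([0,0,-1],.008,4,rate=.02)
manip.set_gripper(.088);st("open")
p=C(manip.state()["tool_pos"]);manip.move_linear(W(p[0],p[1],.0215),rate=.05);st()
push([0,1,0],.04,5,step=.0015,rate=.04)
c=cams.capture("wrist");cv2.imwrite("pics/w5.png",c["image"])
E
```

```text
down t32.6 tcp [0.5652 0.1697 0.0054] C [-123.1256  259.1339  -61.5676] F [-0.3187  0.6064  0.8066] w0.0878
grip t33.2 tcp [0.5643 0.1697 0.0047] C [-124.0531  258.8756  -62.2876] F [-0.3984 -0.3926  2.4049] w0.0498
up t34.0 tcp [0.5631 0.1694 0.1684] C [-125.1818  258.4615  101.4386] F [-0.4218  0.1044 -1.0364] w0.0495
low t35.8 tcp [ 0.5477 -0.1284  0.0934] C [-87.5289 -37.3764  26.3605] F [ 0.0896 -0.3792 -0.7726] w0.0498
push F=8.5 k=7 t37.6 tcp [ 0.548  -0.1284  0.0876] C [-87.2935 -37.3685  20.6144] F [-2.4642 -0.0504  7.7553] w0.0499
open t38.3 tcp [ 0.5477 -0.1284  0.0863] C [-87.5412 -37.366   19.2994] F [-0.2291  0.0534 -0.9758] w0.0878
 t38.5 tcp [ 0.5479 -0.1284  0.0888] C [-87.3288 -37.3843  21.795 ] F [-0.4081 -0.8845  0.622 ] w0.0879
push F=8.5 k=21 t43.8 tcp [ 0.553  -0.0998  0.0887] C [-87.3918  -8.2735  21.733 ] F [ 0.2785 -9.3367  0.171 ] w0.0883
```

View pics/w5.png

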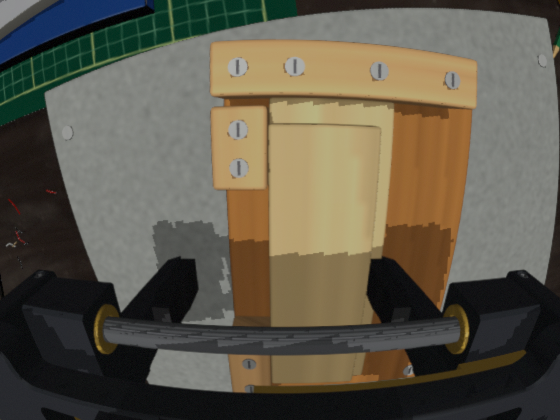

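The cover lies on the base and is tight to the side block (u≈270), with the back gap (v=103-125) still to close.

```bash
python3 - <<'E'
from endpush import *
endpush(-.178,-.027,.0215,.03,5)
sidepush(-.076,-.074,.0215,.02,5)
p=C(manip.state()["tool_pos"]);manip.move_linear(W(p[0],p[1]-.012,p[2]),rate=.1)
manip.move_linear(W(-.13,-.09,.10),rate=.25);manip.dwell(.3);st()
s=manip.state();c=cams.capture("wrist");cv2.imwrite("pics/w6.png",c["image"]);np.savez("w6.npz",**c)
from chk import check
check(s,c,[("base",16,-58,-170),("cover",28,-45,-150)])
E
```

```text
at end t46.7 tcp [ 0.4607 -0.102   0.088 ] C [-177.812   -26.8553   20.9561] F [-0.4899  0.056   0.3447] w0.0006
push F=6.3 k=19 t51.4 tcp [ 0.4779 -0.1051  0.0878] C [-160.4059  -26.8347   20.7923] F [-6.7492  0.197   5.5402] w0.0003
push F=6.7 k=8 t55.1 tcp [ 0.5515 -0.1586  0.0875] C [-78.4404 -66.4241  20.5195] F [-0.0137 -6.7512  0.2017] w0.0001
 t56.2 tcp [ 0.4962 -0.1722  0.1654] C [-130.4472  -89.6625   98.3733] F [ 0.5847 -0.4613  0.4326] w0.0001
back face med -0.4 slope -0.00deg n29
side face near med -1.9 slope -0.44deg n12  far med -2.4 slope -0.42deg n9Traceback (most recent call last):
  File "<stdin>", line 8, in <module>
  File "chk.py", line 23, in check
    print(n,"z %.1f"%np.median(Z[m&(X<-20)&(Y<-5)&(Y>y0)]),"end",edge(m&(X>-40)&(X<8),X,Y,y0,-6,1),"| side",edge(m&(Y>-30)&(Y<5),Y,X,-124,-44,1))
                                                                                                            ~~~~^^^^^^^^^^^^^^^^^^^^^^^^^^^^^^^^
  File "chk.py", line 17, in edge
    o=np.array(o);f=np.polyfit(o[:,0],o[:,1],1);g=abs(np.polyval(f,o[:,0])-o[:,1])<2
                               ~^^^^^
IndexError: too many indices for array: array is 1-dimensional, but 2 were indexed
```

View pics/w6.png

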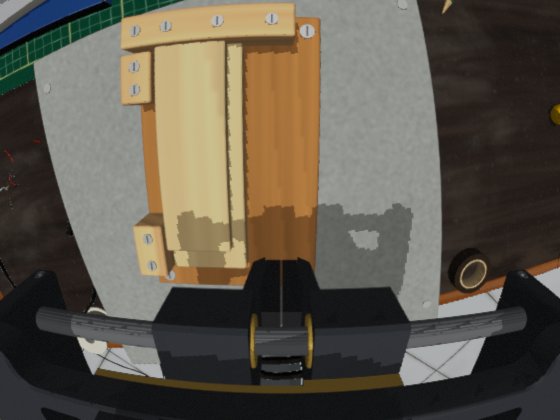

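```bash
python3 - <<'E'
from chk import *
c=dict(np.load("w6.npz"));s=manip.state();check(s,c,[("cover",28,-45,-150)])
P=wcloud(c,s);h=cv2.cvtColor(c["image"],cv2.COLOR_BGR2HSV);X,Y,Z=np.moveaxis(P,2,0)
b=(abs(Z-16)<5)&(h[...,1]<130)
for x in range(-145,-10,15): 
  k=b&(X>x)&(X<x+15)&(Y<-54)&(Y>-75);print(x,"base -y edge %.1f"%np.percentile(Y[k],3),end="; ")
for y in range(-58,-5,10):
  k=b&(Y>y)&(Y<y+10)&(X<-155)&(X>-185);print(y,"base -x end %.1f"%(np.percentile(X[k],3) if k.any() else 0),end="; ")
E
```

```text
back face med -0.4 slope -0.90deg n28
side face near med -2.0 slope -1.29deg n12  far med -2.6 slope -1.15deg n9
cover z 28.3 end med -0.6 slope 0.92deg n13 | side med -3.6 slope 0.01deg n27
-145 base -y edge -62.5; -130 base -y edge -62.5; -115 base -y edge -62.4; -100 base -y edge -62.3; -85 base -y edge -62.2; -70 base -y edge -62.2; -55 base -y edge -62.2; -40 base -y edge -62.3; -25 base -y edge -62.4; -58 base -x end -169.6; -48 base -x end -169.6; -38 base -x end -168.9; -28 base -x end -168.9; -18 base -x end -169.6; -8 base -x end -169.4;
```

All checks are consistent: the end and side push stops for the two boards differ by 20.1 and 10.2 mm, against 20 and 10 mm for the board sizes. The arm is clear, so I'm handing in.

```bash
python3 -c "
from cell import order;print(order.close_job())"
```

```text
the job is handed in; nothing more can be done
None
```

Both boards are stacked in the jig corner and the job is handed in. I laid the larger board on the deck first, then the smaller one on top of it the same way round. Each was pushed against the side fence, then the back fence, then the side fence again, with contact forces of about 6–9 N.

- **Larger board:** it measured about 169 mm from its outer end to the back fence and 60 mm from its outer side to the side fence. The real board is 170 x 60 mm, so it is tight within the roughly 1 mm the camera can resolve.
- **Smaller board:** its pushes stopped 20.1 mm (end) and 10.2 mm (side) from where the larger board's did. The size difference is 20 and 10 mm, so it is tight too.
- **Disagreements:** the wrist-camera depth showed about 1 mm between board and fence at the side (1.0–2.0 mm across readings, and about 1 mm at the larger board's end). I put that down to edge bias, because the push stops showed none. Slope readings in the last run scattered by about ±1° because few points were fitted.
- **Limits:** the arm's clock read about 56 s of the 72 s allowed. The gripper was clear of everything, and I did not move or touch the tape or the spool.

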